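Clip the white reference plate onto the reading head

ROBOT

A 6-joint arm with a two-finger parallel gripper is mounted at the origin on the work surface; the furniture and walls round the work are solid. World frame = base frame: x ahead of the robot, y to its left, z up, the work surface at z = 0. Lengths are in m, angles in rad, forces in N, time in s.
With the tool pointing down it reaches from about 0.375 to 0.9 m from the base axis. Payload 3.1 kg.
Tool frame: the origin (TCP) lies between the finger pads; the fingertips stand 22 mm ahead of it and the grasp point (between the pads) lies 3 mm ahead of it; z points along the fingers, y is the direction in which the jaws open and shut (so a half turn about z gives the same grasp; the last joint's range is limited). The gripper opens to 87 mm and grips with 3 to 60 N. Pads are 19 mm wide; open, the fingers measure 117 mm over their backs; the gripper's body (75 mm by 190 mm) begins 51 mm behind the grasp point.
Start: joints at [1.081, 0.527, 1.433, -0, 1.181, -0.178], TCP at [0.192, 0.595, 0.245] pointing down, gripper open.
Joint ranges: [-3.08, 3.08], [-0.75, 2.2], [0.22, 2.44], [-1.43, 4.57], [0, 2.65], [-2.85, 2.85]. Speed limits (rad/s): [2.79, 2.79, 3.14, 3.14, 3.14, 3.14].

INTERFACE

Orientations are given as a unit quaternion [x, y, z, w].
In Python, from rig import get_obs, camera, get_calibration, hand_in, search_frame gives the robot as it stands.
- The arm moves only by the shell command python3 -m jog 'ROWS' [FORCE]. ROWS is JSON, a list of rows, each an object with "grip": the closure in counts, from 0 (fully open) to 255 (shut); "travel": the shift along the world's x, y, z in cm, a list of three; "twist": the turn about the world's z in degrees. A call has 1 to 8 rows; each row shifts and turns the commanded pose from where the row before left it; what a row does not reach is not made up. A row lasts 1/10 s, in which the tool goes at most 50 mm and 8.59 degrees, less where a joint would pass 70% of its speed; a pose out of reach is approached as far as the arm can. A call is refused whole if a number of a shift passes 5 or a number of a turn 8.59, either way. A call with a gripper value outside its range is refused whole. The fingers move at their own pace and stop on an object; FORCE is the grip in N (left out, the last holds). Time passes only in rows, so rows that do not move let the fingers close. It gives the time, the measured TCP pose, the force and the opening at its end, in the units of the state.
- get_obs(): the state, without advancing time (a new reading comes with each control period).
- camera(name): name is "scene" or "top" or "wrist"; returns the picture (480x640x3 uint8, red, green, blue); there is no depth.
- get_calibration(name): a dict with "fx", "fy", "cx", "cy" (pixels), "k1" (the pictures are not rectified: a ray, as slopes to the right and down, at radius r is drawn at 1 + k1 r^2 times it, then the intrinsics apply), "R" (3x3) and "t" (3): a world point X has camera coordinates R X + t; the wrist camera has in their place "T_tool_cam" (4x4, takes a point from camera to tool coordinates, whose origin is the TCP and whose axes are the flange's). Camera axes: x right, y down, z forward; pixel columns grow to the right and rows downward; lengths in m; the calibration is good to about 2 mm. A picture is of the moment at which its call begins: read the wrist's pose just before it. get_calibration takes no time and is no camera call.
- hand_in(): hands the job in, once; it reports no verdict.
Trained networks look in the newest picture that a camera, given by its name, has taken for a name from the list of things; names that differ only in an ending like _2 or _b are one class to them, and where a whole thing is asked for, a point or a joint stands for the part that bears it (a point fixed in the world has none). Each returns a list of dicts, best first, with "p" (0 to 1); they miss things now and then, are a little off and sometimes report something else, mostly with a low value. They report only what shows in the picture. A call takes as long as a camera call.
- search_frame(target, camera): "at" ([x, y, z] in m, in world coordinates, good to about 4 mm: the middle of the surface that is visible of it).
The state is a dict: "time": time; "q": joint angles; "joint_velocities": joint speeds; "joint_torque": joint torques, N m; "position": TCP position; "tool_rot": TCP orientation; "ft_force": force on the tool from outside, world axes, zero at the start; "moment": the same for the moment, N m; "grip_width": finger opening in m.
Only numpy, scipy, OpenCV 4.12 (cv2) and the standard library are available. Lean on these libraries where they do the work, as an engineer would, in place of code of your own. Each camera call takes 0.05 s, during which the arm holds its last target. There are 200 camera calls.

TASK

The reflectance reader needs its white reference before the next samples: take the reference plate from its tray by the handle, find the two slots of the port bracket with its ears by feel, and press it gently down between the spring clips until it lies fully home and flat over the port, then let go. The tile is brittle ceramic, so never press it on the reader with more than about 40 N, and leave the bottle, the beaker and the dish where they stand.

Things in the scene. Friction and masses are not known exactly. Their poses are not given: they have to be found in the camera images.
- ref_plate: White reference plate, 0.15 to 0.31 kg: pale bare-aluminium carrier 64 (its x) x 84 (its y) x 6 mm, white ceramic tile on its underside. From the middle of each y end stands an ear, 18 mm wide in x, 6 mm thick, ending at y = +-54 mm. Same either way round (half turn about z). Lies loose in the tray, underside 4 mm above the worktop. Origin: centre of the underside, z up.
- plate_handle (a point): Top centre of the plate's black bar handle, 30 mm above the plate's underside. The bar is 12 mm thick along the plate's x, 46 mm long along its y, and rises 24 mm from the carrier's upper face; grip it across its 12 mm.
- reading_head: Reading head, fixed: white flat box 120 (its x) x 150 (its y) x 38 mm, round glass port on top. Origin: centre of its underside, z up. On top is the aluminium port bracket: a 4 mm frame round the port and at each y end a cheek (42 mm long in x, 46 to 68 mm out in y, top 70 mm above the origin) with an upright slot for an ear, open at the top and towards the port.
- seat (a point): Rigid seat for the plate's underside: top face of the bracket's frame, 42 mm above the head's underside. The bracket is clamped through slotted holes. This point is the seat's centre with the bracket at the -x end of its travel, 11 mm from the head's centre; seat and slots really lie 2 to 20 mm further along the head's +x, unmeasured: find the slots by feel. Their y, height and direction are true.
- slot_left (a point): Mouth of the +y slot if the bracket stood at the -x end of its adjustment (see seat; really 2 to 20 mm further along the head's +x). Slot: 20 mm wide in x (1 mm play each side of an ear), small lead-in chamfer at the mouth, 28 mm deep to the seat. An ear beside its slot stands on the flat cheek top at mouth height, over its slot that support goes; the ears can be slid along the cheeks.
- slot_right (a point): The same at the -y end. A folded spring-steel clip on each slot's outer wall rubs on the ear's round end: from some 8 mm above the seat the resistance to pushing down grows, for both clips together, to 10 to 18 N at 4 to 5 mm; then the clips snap over the ears and hold the plate down on the seat. Its own weight does not push it in. Above 8 mm the ears slide freely.
- plate_tray: Grey storage tray of the plate, fixed, 96 (its x) x 136 (its y) mm, rim 11 mm high, floor 4 mm thick. Origin: centre of its underside.
- amber_bottle: Brown glass bottle with black cap, 45 mm across, 92 mm high, loose bystander. Origin: centre of its underside.
- beaker: Empty clear beaker, 48 mm across, 58 mm high, loose bystander. Origin: centre of its underside.
- petri_dish: Covered flat round dish, 62 mm across, 12 mm high, loose bystander. Origin: centre of its underside.

How it is judged:
At the end, for the whole second after the job is handed in: The reference plate lies at rest with both ears at the bottom of the bracket's slots: its underside within 1.3 mm of the seat (42 mm above the head's underside), within 0.02 rad of level, within 11.5 mm of the head's centre along x and 4 mm along y, its ears in line with the slots to 0.13 rad (z of ref_plate in the frame of reading_head between 0.0405 and 0.0433 m and x of ref_plate in the frame of reading_head between -0.0115 and 0.0115 m and y of ref_plate in the frame of reading_head between -0.004 and 0.004 m and angle between the y axis of ref_plate and the y axis of reading_head, either way round below 0.13 rad and angle between ref_plate's own z axis and vertical below 0.02 rad and linear speed of ref_plate below 0.01 m/s); the robot touches nothing.
It fails at once if the plate is pressed on the reading head, its bracket or its clips with more than 40 N (contact force between ref_plate and reading_head above 40 N).
It fails at once if the bottle is moved more than 20 mm (distance of amber_bottle from where it was at the start of the episode above 0.02 m).
It fails at once if the beaker is moved more than 20 mm (distance of beaker from where it was at the start of the episode above 0.02 m).
It fails at once if the dish is moved more than 20 mm (distance of petri_dish from where it was at the start of the episode above 0.02 m).
It also fails if it takes over 61 s, if anything falls off the work surface, if the arm or the gripper's body presses on something with over 40 N, if the wrist force passes 120 N, or if a joint passes its speed limit or range.

## Working session

There is one attempt and no reset: what is moved stays moved. The work goes in short steps, Python scripts to look and compute and a shell command to move; the robot and the scene stay as the last step left them, time stands still between calls to the robot, and variables do not carry over. Pictures are saved under pics/ and viewed, about 8 in all and at most 12, crops included, and the job is handed in when it is done.

```bash
mkdir -p pics; python3 - <<'E'
from rig import *
import cv2
o=get_obs();print(o['time'],o['position'],o['tool_rot'],o['ft_force'],o['grip_width'])
for c in ['top','scene']:
    im=camera(c);cv2.imwrite(f'pics/{c}0.png',im[:,:,::-1])
    for n in ['ref_plate','plate_handle','reading_head','seat','slot_left','slot_right','plate_tray','amber_bottle','beaker','petri_dish']:
        try:
            r=search_frame(n,c);print(c,n,[(([round(float(v),4) for v in d['at']]),round(d['p'],2)) for d in r[:2]])
        except Exception as e: print(c,n,e)
print(get_obs()['time'])
E
```

```text
0.0 [0.1913862  0.59426548 0.24359044] [ 1.55266113e-01  9.87872111e-01 -1.00461794e-03 -3.43813490e-04] [ 0.10844957 -0.52641244 -0.42476333] 0.08735913588820902
top ref_plate [([0.3834, -0.282, 0.007], 0.91)]
top plate_handle [([0.3862, -0.2841, 0.0086], 0.86)]
top reading_head [([0.5449, -0.2257, 0.0446], 0.75)]
top seat [([0.5455, -0.228, 0.0402], 0.74), ([0.3876, -0.28, 0.0086], 0.44)]
top slot_left [([0.5448, -0.2306, 0.0425], 0.89)]
top slot_right [([0.5445, -0.2242, 0.0376], 0.66)]
top plate_tray []
top amber_bottle [([0.5125, -0.4756, 0.0742], 0.55)]
top beaker [([0.4179, -0.4843, 0.0131], 0.75)]
top petri_dish [([0.6504, -0.4141, 0.0101], 0.74)]
scene ref_plate [([0.38, -0.272, 0.0098], 0.76)]
scene plate_handle [([0.3796, -0.2773, 0.0088], 0.56), ([0.412, -0.4803, 0.0364], 0.46)]
scene reading_head [([0.5235, -0.2234, 0.0459], 0.63)]
scene seat [([0.5246, -0.2235, 0.0416], 0.92)]
scene slot_left [([0.524, -0.2242, 0.0459], 0.64)]
scene slot_right [([0.5245, -0.2248, 0.0446], 0.74)]
scene plate_tray [([0.3757, -0.2657, 0.0024], 0.89)]
scene amber_bottle [([0.5008, -0.4762, 0.0622], 0.83)]
scene beaker [([0.4121, -0.4789, 0.0362], 0.95)]
scene petri_dish []
1.1
```

View pics/top0.png

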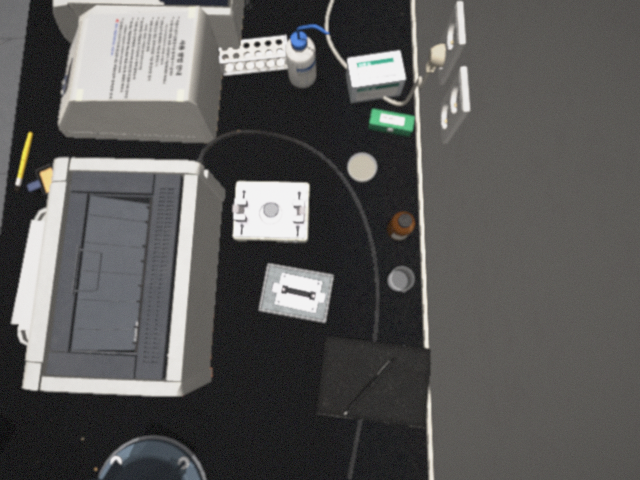

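View pics/scene0.png

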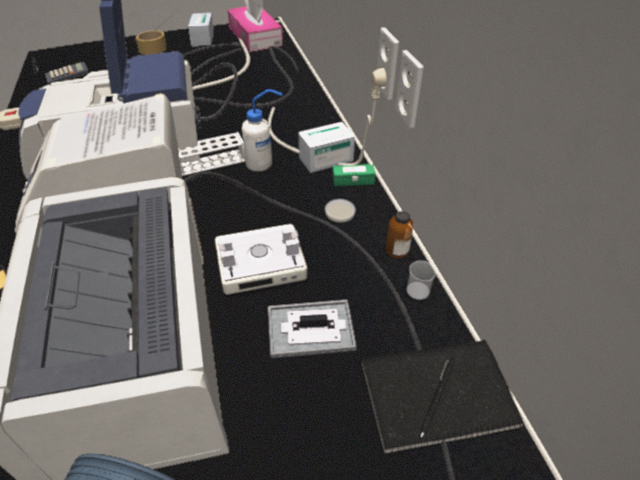

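Both pictures agree. The plate lies in its tray at about (299,292) in top and (313,325) in scene. The head is at (271,211) in top, with its slots at left and right, i.e. along world y. A tall machine stands on the left of the work. Next I'll zoom in and triangulate.

```bash
cat > h.py <<'E'
import numpy as np, cv2
from rig import *
def ray(c,uv,obs=None):
    k=get_calibration(c)
    K=np.array([[k['fx'],0,k['cx']],[0,k['fy'],k['cy']],[0,0,1.]])
    p=cv2.undistortPoints(np.array([[uv]],float),K,np.array([k['k1'],0,0,0,0.]))[0,0]
    d=np.array([*p,1.])
    if 'R' in k:
        R=np.array(k['R']);t=np.array(k['t']);return -R.T@t,R.T@d
    from scipy.spatial.transform import Rotation as Ro
    T=np.eye(4);T[:3,:3]=Ro.from_quat(obs['tool_rot']).as_matrix();T[:3,3]=obs['position']
    T=T@np.array(k['T_tool_cam']);return T[:3,3],T[:3,:3]@d
def onz(c,uv,z,obs=None):
    o,d=ray(c,uv,obs);return o+d*(z-o[2])/d[2]
def tri(uvt,uvs):
    a,d=ray('top',uvt);b,e=ray('scene',uvs)
    s=np.linalg.lstsq(np.c_[d,-e],b-a,rcond=None)[0]
    p,q=a+s[0]*d,b+s[1]*e;return (p+q)/2,np.linalg.norm(p-q)
E
python3 - <<'E'
from h import *
np.set_printoptions(precision=4,suppress=True)
print('cam',ray('top',(320,240))[0],ray('scene',(320,240))[0])
for a,b in [((182,172),(180,190)),((183,382),(207,362)),((62,160),(45,190)),((271,211),(260,251)),((62,55),(50,135))]: print(tri(a,b))
a=cv2.imread('pics/top0.png')[170:330,225:345];b=cv2.imread('pics/scene0.png')[215:365,205:365]
cv2.imwrite('pics/z.png',np.hstack([cv2.resize(a,(405,540),interpolation=2),cv2.resize(b,(395,540)[:2],interpolation=2)]))
E
```

```text
cam [ 0.3428 -0.3382  0.9023] [-0.0759 -0.1488  0.6865]
(array([ 0.575 , -0.1043,  0.1926]), np.float64(0.020515105261565816))
(array([ 0.2392, -0.1157,  0.2028]), np.float64(0.000374614740402009))
(array([0.5892, 0.0899, 0.2249]), np.float64(0.008963581089005744))
(array([ 0.5456, -0.2266,  0.044 ]), np.float64(0.00026099456506191427))
(array([0.7843, 0.113 , 0.2097]), np.float64(0.01971864586273611))
```

View pics/z.png

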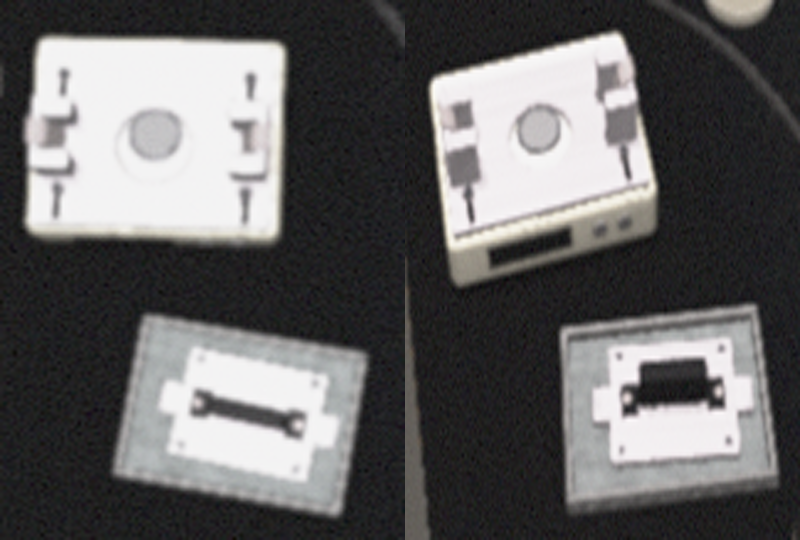

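```bash
python3 - <<'E'
from h import *
np.set_printoptions(precision=4,suppress=True)
T=lambda x,y:(225+x/3.375,170+y/3.375)
f=lambda x,y,z:onz('top',T(x,y),z)
for n,v in dict(earL=(163,396,.01),earR=(336,432,.01),c1=(187,348,.01),c2=(325,375,.01),c3=(308,482,.01),c4=(168,456,.01),trayTL=(145,316,.011),trayTR=(368,352,.011),trayBR=(342,516,.011),trayBL=(113,476,.011),hTL=(38,38,.038),hTR=(285,42,.038),hBR=(277,236,.038),hBL=(27,232,.038),slL=(50,132,.07),slR=(248,135,.07),hole=(153,143,.042),glass=(155,133,.038)).items(): print(n,f(*v))
o=get_obs();print(o['time'],o['q'],o['position'])
print(get_calibration('wrist'))
from scipy.spatial.transform import Rotation as R
print(R.from_quat(o['tool_rot']).as_matrix())
E
```

```text
earL [ 0.3958 -0.2295  0.01  ]
earR [ 0.3744 -0.3328  0.01  ]
c1 [ 0.4245 -0.2435  0.01  ]
c2 [ 0.4082 -0.3263  0.01  ]
c3 [ 0.3451 -0.3162  0.01  ]
c4 [ 0.3603 -0.2331  0.01  ]
trayTL [ 0.4437 -0.218   0.011 ]
trayTR [ 0.4218 -0.3521  0.011 ]
trayBR [ 0.3254 -0.3362  0.011 ]
trayBL [ 0.3485 -0.2007  0.011 ]
hTL [ 0.6096 -0.1535  0.038 ]
hTR [ 0.606  -0.3029  0.038 ]
hBR [ 0.4878 -0.2986  0.038 ]
hBL [ 0.4907 -0.1507  0.038 ]
slL [ 0.5436 -0.169   0.07  ]
slR [ 0.5412 -0.2832  0.07  ]
hole [ 0.5433 -0.225   0.042 ]
glass [ 0.5503 -0.2255  0.038 ]
1.1 [ 1.0805  0.5275  1.4327  0.      1.1814 -0.1785] [0.1917 0.5949 0.2446]
{'fx': 366.8832755160066, 'fy': 366.8832755160066, 'cx': 317.22636758141994, 'cy': 237.95783957210512, 'k1': -0.0763844575315829, 'T_tool_cam': array([[ 0.0006, -0.9526, -0.3043,  0.0843],
       [ 1.    ,  0.0004,  0.0008, -0.0001],
       [-0.0006, -0.3043,  0.9526, -0.1401],
       [ 0.    ,  0.    ,  0.    ,  1.    ]])}
[[-0.9518  0.3068 -0.    ]
 [ 0.3068  0.9518  0.    ]
 [ 0.      0.     -1.    ]]
```

Estimates in world coordinates:

| Item | Position | Yaw |
|---|---|---|
| Plate | (0.385, -0.280) | about -10° |
| Head centre | (0.5485, -0.226) | about -1.3° |
| Bracket | x about 0.542 | – |

The machine's top is at about 0.22 m and its wall at y about -0.11. I'll use the flipped grasp so the wrist camera stays clear of it, and travel high.

```bash
python3 -m jog '[{"grip":0,"travel":[2.4,-3.6,2],"twist":-8.5},{"grip":0,"travel":[2.4,-3.6,2],"twist":-8.5},{"grip":0,"travel":[2.4,-3.6,2],"twist":-8.5},{"grip":0,"travel":[2.4,-3.6,2],"twist":-8.5},{"grip":0,"travel":[2.4,-3.6,2],"twist":-8.5},{"grip":0,"travel":[2.4,-3.6,2],"twist":-8.5},{"grip":0,"travel":[2.4,-3.6,2],"twist":-8.5},{"grip":0,"travel":[2.4,-3.6,2],"twist":-8.5}]'
python3 -m jog '[{"grip":0,"travel":[2.4,-3.7,0.5],"twist":-8.5},{"grip":0,"travel":[2.4,-3.7,0.5],"twist":-8.5},{"grip":0,"travel":[2.4,-3.7,0.5],"twist":-8.5},{"grip":0,"travel":[2.4,-3.7,0],"twist":-8.5},{"grip":0,"travel":[0,-4.4,0],"twist":-8.5},{"grip":0,"travel":[-0.6,-4.4,0],"twist":-8.5},{"grip":0,"travel":[-0.6,-4.4,0],"twist":-8.5},{"grip":0,"travel":[-0.6,-4.4,0],"twist":-8.5}]'
python3 -c "
from rig import *;o=get_obs();print(o['q'],o['position'],o['tool_rot'])"
```

```text
time: 1.9
position: [0.3842, 0.3052, 0.4056]
tool_rot: [0.683, 0.73, 0.0, 0.0]
ft_force: [1.5, 0.1, 0.1]
grip_width: 0.0869
time: 2.7
position: [0.4612, -0.0188, 0.4196]
tool_rot: [0.975, 0.223, 0.0, 0.0]
ft_force: [0.2, -0.4, 0.2]
grip_width: 0.087
[-2.83621963e-01  1.20072775e-01  1.55661842e+00  6.99696845e-05
  1.46449324e+00  8.37009705e-01] [ 0.46116376 -0.01878022  0.41964198] [9.74776541e-01 2.23183000e-01 1.95207536e-04 6.90274482e-05]
```

```bash
python3 -m jog '[{"grip":0,"travel":[-0.9,-3.2,0],"twist":-8.4},{"grip":0,"travel":[-0.9,-3.2,0],"twist":-8.4},{"grip":0,"travel":[-0.9,-3.2,0],"twist":-8.4},{"grip":0,"travel":[-0.9,-3.2,0],"twist":-8.4},{"grip":0,"travel":[-0.9,-3.2,0],"twist":-8.4},{"grip":0,"travel":[-0.9,-3.2,0],"twist":-8.4},{"grip":0,"travel":[-0.9,-3.2,-2],"twist":-8.4},{"grip":0,"travel":[-1.3,-3.7,-3],"twist":-8.4}]'
python3 -m jog '[{"grip":0,"travel":[0,0,-4.4],"twist":-8.4},{"grip":0,"travel":[0,0,-4.4],"twist":-8.4},{"grip":0,"travel":[0,0,-4.4],"twist":-8.4},{"grip":0,"travel":[0,0,-4],"twist":-8.4},{"grip":0,"travel":[0,0,0],"twist":-8.4},{"grip":0,"travel":[0,0,0],"twist":-8.4},{"grip":0,"travel":[0,0,0],"twist":-8.4},{"grip":0,"travel":[0,0,0],"twist":0}]'
python3 - <<'E'
from h import *
o=get_obs();im=camera('wrist');cv2.imwrite('pics/w1.png',im[:,:,::-1])
print(o['q'],o['position'],o['ft_force'])
import json;json.dump({k:list(map(float,o[k])) for k in('position','tool_rot')},open('o1.json','w'))
for n in('plate_handle','ref_plate'):print(search_frame(n,'wrist'))
E
```

```text
time: 3.5
position: [0.3863, -0.2801, 0.371]
tool_rot: [0.936, -0.353, 0.003, 0.001]
ft_force: [0.8, -1.0, -0.3]
grip_width: 0.0873
time: 4.3
position: [0.3858, -0.2782, 0.1975]
tool_rot: [-0.644, 0.765, -0.0, 0.0]
ft_force: [-0.4, 0.1, -1.3]
grip_width: 0.0869
[-8.60413041e-01  4.00487098e-01  1.84900494e+00  1.09447463e-05
  8.92084206e-01  2.45314309e+00] [ 0.38576835 -0.27824936  0.19749495] [-0.42562941  0.12491698 -1.30644492]
[{'at': [0.3846, -0.2856, 0.0097], 'p': 0.72}]
[{'at': [0.3868, -0.2841, 0.0101], 'p': 0.67}]
```

View pics/w1.png

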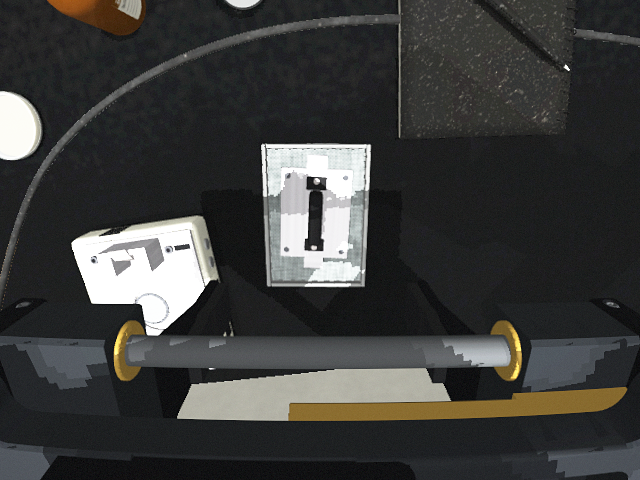

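The wrist view shows the plate's ears at (317,156) and (314,266), and the handle bar centred at about (315,215).

```bash
python3 - <<'E'
from h import *
import json
from scipy.spatial.transform import Rotation as R
o=json.load(open('o1.json'))
for n,u,v,z in[('earA',317,155,.01),('earB',314.5,267,.01),('boltA',317,182,.012),('boltB',313.5,247,.012),('c1',283,170,.01),('c2',350,170,.01),('c3',348,258,.01),('c4',281,256,.01),('t1',265,145,.011),('t2',371,145,.011),('t3',365,286,.011),('t4',268,286,.011)]:print(n,onz('wrist',(u,v),z,o).round(4))
print(R.from_quat(o['tool_rot']).as_matrix().round(4))
im=cv2.imread('pics/w1.png')[135:295,250:385];cv2.imwrite('pics/w1z.png',cv2.resize(im,None,fx=3.7,fy=3.7,interpolation=2))
E
```

```text
earA [ 0.3762 -0.3332  0.01  ]
earB [ 0.3967 -0.2294  0.01  ]
boltA [ 0.3802 -0.3101  0.012 ]
boltB [ 0.3939 -0.2503  0.012 ]
c1 [ 0.4082 -0.3255  0.01  ]
c2 [ 0.3496 -0.3153  0.01  ]
c3 [ 0.3635 -0.233   0.01  ]
c4 [ 0.4262 -0.246   0.01  ]
t1 [ 0.4193 -0.3496  0.011 ]
t2 [ 0.3284 -0.3339  0.011 ]
t3 [ 0.3514 -0.2016  0.011 ]
t4 [ 0.4449 -0.2178  0.011 ]
[[-0.1711 -0.9852  0.    ]
 [-0.9852  0.1711 -0.    ]
 [ 0.     -0.     -1.    ]]
```

View pics/w1z.png

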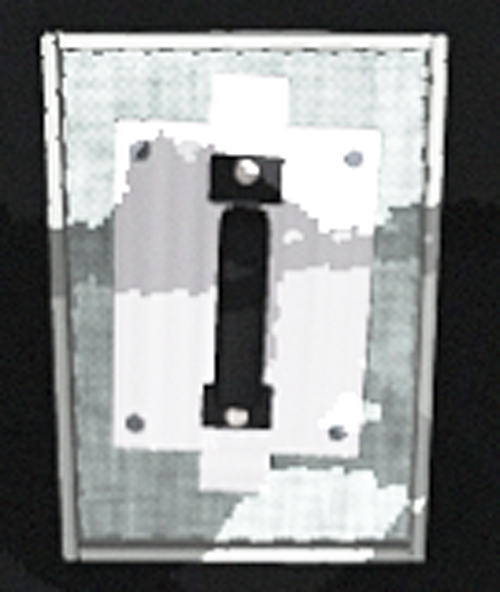

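```bash
python3 -m jog '[{"grip":0,"travel":[0.05,-0.25,-4],"twist":-1.3},{"grip":0,"travel":[0,0,-4],"twist":0},{"grip":0,"travel":[0,0,-4],"twist":0},{"grip":0,"travel":[0,0,-2.7],"twist":0},{"grip":0,"travel":[0,0,-1.3],"twist":0},{"grip":0,"travel":[0,0,0],"twist":0}]' 50
python3 -m jog '[{"grip":255,"travel":[0,0,0],"twist":0},{"grip":255,"travel":[0,0,0],"twist":0},{"grip":255,"travel":[0,0,0],"twist":0},{"grip":255,"travel":[0,0,0],"twist":0},{"grip":255,"travel":[0,0,0],"twist":0},{"grip":255,"travel":[0,0,0],"twist":0},{"grip":255,"travel":[0,0,0],"twist":0},{"grip":255,"travel":[0,0,0],"twist":0}]' 50
```

```text
time: 5.05
position: [0.3855, -0.28, 0.0359]
tool_rot: [-0.636, 0.772, 0.002, -0.0]
ft_force: [0.5, -0.5, 0.3]
grip_width: 0.0869
time: 5.85
position: [0.3862, -0.2807, 0.0376]
tool_rot: [-0.635, 0.773, -0.0, 0.0]
ft_force: [-0.3, 0.1, 0.7]
grip_width: 0.0311
```

```bash
python3 -m jog '[{"grip":255,"travel":[0,0,0],"twist":0},{"grip":255,"travel":[0,0,0],"twist":0},{"grip":255,"travel":[0,0,0],"twist":0},{"grip":255,"travel":[0,0,0],"twist":0},{"grip":255,"travel":[0,0,0],"twist":0}]' 50
python3 -m jog '[{"grip":255,"travel":[0,0,3],"twist":0},{"grip":255,"travel":[0,0,4],"twist":0},{"grip":255,"travel":[0,0,4],"twist":0},{"grip":255,"travel":[0,0,1],"twist":0},{"grip":255,"travel":[0,0,0],"twist":0}]' 50
```

```text
time: 6.35
position: [0.3863, -0.2808, 0.0375]
tool_rot: [-0.635, 0.773, -0.0, 0.0]
ft_force: [0.5, -0.4, -1.2]
grip_width: 0.0112
time: 6.85
position: [0.3866, -0.2811, 0.1587]
tool_rot: [-0.635, 0.773, -0.002, 0.0]
ft_force: [0.2, -0.5, -2.2]
grip_width: 0.0115
```

Held: the wrist shows about 2 N of weight. Moving over the bracket, 5 mm to the -x side of where it looks to be.

```bash
python3 -m jog '[{"grip":255,"travel":[3.75,1.37,0],"twist":2.45},{"grip":255,"travel":[3.75,1.37,0],"twist":2.45},{"grip":255,"travel":[3.75,1.37,0],"twist":2.45},{"grip":255,"travel":[3.75,1.36,0],"twist":2.45},{"grip":255,"travel":[0,0,-2],"twist":0},{"grip":255,"travel":[0,0,-1.4],"twist":0},{"grip":255,"travel":[0,0,0],"twist":0},{"grip":255,"travel":[0,0,0],"twist":0}]' 50
python3 - <<'E'
from h import *
o=get_obs();print(o['position'],o['ft_force'],o['moment'],o['q'])
t=camera('top');s=camera('scene')
a=t[165:250,225:325][:,:,::-1];b=s[205:300,200:320][:,:,::-1]
cv2.imwrite('pics/z2.png',np.hstack([cv2.resize(a,(470,400),interpolation=2),cv2.resize(b,(330,400),interpolation=2)]))
cv2.imwrite('pics/s2.png',s[:,:,::-1]);cv2.imwrite('pics/t2.png',t[:,:,::-1])
E
```

```text
time: 7.65
position: [0.5344, -0.2256, 0.1218]
tool_rot: [-0.698, 0.716, 0.002, -0.001]
ft_force: [0.0, 0.8, -2.1]
grip_width: 0.0116
[ 0.53439606 -0.22558745  0.12184118] [ 0.03638294  0.84551713 -2.09936663] [0.07265706 0.07958051 0.04971041] [-5.91929430e-01  6.34833356e-01  1.64815662e+00 -1.57522955e-04
  8.63149043e-01  2.57463501e+00]
```

View pics/z2.png

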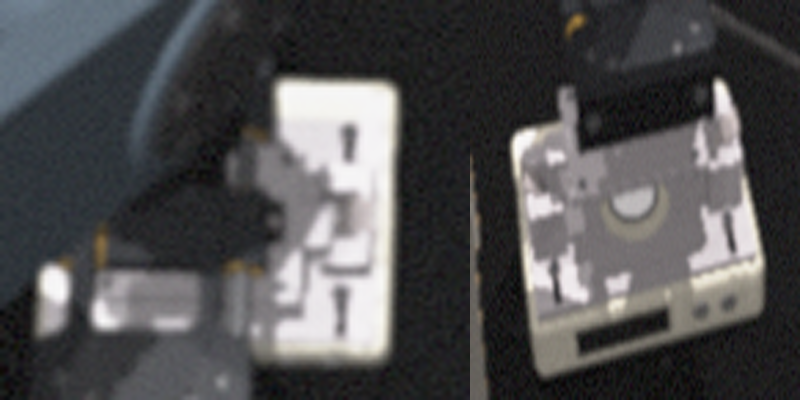

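```bash
python3 -m jog '[{"grip":255,"travel":[0,0,-0.8],"twist":0},{"grip":255,"travel":[0,0,-0.5],"twist":0},{"grip":255,"travel":[0,0,-0.2],"twist":0},{"grip":255,"travel":[0,0,-0.1],"twist":0},{"grip":255,"travel":[0,0,0],"twist":0}]' 50
python3 -m jog '[{"grip":255,"travel":[0,0,-0.1],"twist":0},{"grip":255,"travel":[0,0,0],"twist":0}]' 50
```

```text
time: 8.25
position: [0.5362, -0.2259, 0.1075]
tool_rot: [-0.699, 0.715, 0.0, -0.0]
ft_force: [-1.2, -1.0, -3.2]
grip_width: 0.0116
time: 8.45
position: [0.5363, -0.226, 0.1066]
tool_rot: [-0.699, 0.715, -0.0, 0.0]
ft_force: [-0.6, -0.3, -2.7]
grip_width: 0.0117
```

```bash
python3 -m jog '[{"grip":255,"travel":[0,0,-0.1],"twist":0},{"grip":255,"travel":[0,0,0],"twist":0}]' 50
```

```text
time: 8.65
position: [0.5362, -0.2259, 0.1055]
tool_rot: [-0.699, 0.715, 0.0, -0.0]
ft_force: [0.2, -0.1, -1.6]
grip_width: 0.0115
```

```bash
python3 -m jog '[{"grip":255,"travel":[0,0,-0.1],"twist":0},{"grip":255,"travel":[0,0,0],"twist":0}]' 50
python3 -m jog '[{"grip":255,"travel":[0,0,-0.05],"twist":0},{"grip":255,"travel":[0,0,0],"twist":0}]' 50
python3 -m jog '[{"grip":255,"travel":[0,0,-0.05],"twist":0},{"grip":255,"travel":[0,0,0],"twist":0}]' 50
python3 -m jog '[{"grip":255,"travel":[0,0,-0.05],"twist":0},{"grip":255,"travel":[0,0,0],"twist":0}]' 50
```

```text
time: 8.85
position: [0.5361, -0.2259, 0.1044]
tool_rot: [-0.699, 0.715, 0.0, -0.0]
ft_force: [1.2, 0.1, -2.7]
grip_width: 0.0119
time: 9.05
position: [0.5362, -0.2259, 0.104]
tool_rot: [-0.699, 0.715, 0.0, -0.0]
ft_force: [-0.1, -0.8, -1.1]
grip_width: 0.0115
time: 9.25
position: [0.5362, -0.226, 0.1035]
tool_rot: [-0.699, 0.716, 0.0, 0.0]
ft_force: [0.8, 0.5, -2.1]
grip_width: 0.0114
time: 9.45
position: [0.5363, -0.226, 0.1035]
tool_rot: [-0.699, 0.715, -0.0, 0.0]
ft_force: [-1.2, 0.1, 3.1]
grip_width: 0.0117
```

Contact on the cheek tops at TCP z 0.1035 with about 5 N. Sliding +x.

```bash
python3 -m jog '[{"grip":255,"travel":[0.05,0,-0.02],"twist":0},{"grip":255,"travel":[0.05,0,0],"twist":0},{"grip":255,"travel":[0.05,0,0],"twist":0},{"grip":255,"travel":[0.05,0,0],"twist":0}]' 50
python3 -m jog '[{"grip":255,"travel":[0.05,0,0],"twist":0},{"grip":255,"travel":[0.05,0,0],"twist":0},{"grip":255,"travel":[0.05,0,0],"twist":0},{"grip":255,"travel":[0.05,0,0],"twist":0}]' 50
```

```text
time: 9.85
position: [0.5371, -0.2259, 0.1034]
tool_rot: [-0.699, 0.715, 0.001, -0.001]
ft_force: [-3.5, 0.1, 5.8]
grip_width: 0.0113
time: 10.25
position: [0.5391, -0.2259, 0.1033]
tool_rot: [-0.699, 0.715, 0.001, -0.001]
ft_force: [-4.1, -0.3, 4.6]
grip_width: 0.0117
```

```bash
python3 -m jog '[{"grip":255,"travel":[0.05,0,0],"twist":0},{"grip":255,"travel":[0.05,0,0],"twist":0}]' 50;python3 -m jog '[{"grip":255,"travel":[0.05,0,0],"twist":0},{"grip":255,"travel":[0.05,0,0],"twist":0}]' 50
```

```text
time: 10.45
position: [0.5402, -0.2259, 0.1033]
tool_rot: [-0.699, 0.715, 0.001, -0.001]
ft_force: [-3.2, 0.1, 5.4]
grip_width: 0.0116
time: 10.65
position: [0.5413, -0.2259, 0.1033]
tool_rot: [-0.699, 0.715, 0.001, -0.001]
ft_force: [-2.8, -0.3, 5.4]
grip_width: 0.0117
```

```bash
for i in 1; do :; done; python3 -m jog '[{"grip":255,"travel":[0.05,0,0],"twist":0},{"grip":255,"travel":[0.05,0,0],"twist":0}]' 50;python3 -m jog '[{"grip":255,"travel":[0.05,0,0],"twist":0},{"grip":255,"travel":[0.05,0,0],"twist":0}]' 50; python3 -m jog '[{"grip":255,"travel":[0.05,0,0],"twist":0},{"grip":255,"travel":[0.05,0,0],"twist":0}]' 50
```

```text
time: 10.85
position: [0.5427, -0.2259, 0.1031]
tool_rot: [-0.699, 0.715, 0.0, -0.0]
ft_force: [-3.4, 0.2, 4.1]
grip_width: 0.0117
time: 11.05
position: [0.5449, -0.226, 0.1023]
tool_rot: [-0.698, 0.716, -0.001, 0.0]
ft_force: [-0.9, 0.2, -3.0]
grip_width: 0.0115
time: 11.25
position: [0.5454, -0.2259, 0.1024]
tool_rot: [-0.699, 0.715, 0.0, 0.0]
ft_force: [-0.4, -0.1, -2.6]
grip_width: 0.0117
```

The support vanished at x about 0.5445, so the ears are over the slots. Lowering while watching the side force.

```bash
python3 -m jog '[{"grip":255,"travel":[0,0,-0.1],"twist":0},{"grip":255,"travel":[0,0,-0.1],"twist":0},{"grip":255,"travel":[0,0,0],"twist":0}]' 50
python3 -m jog '[{"grip":255,"travel":[0.05,0,0],"twist":0},{"grip":255,"travel":[0,0,0],"twist":0}]' 50
```

```text
time: 11.55
position: [0.5451, -0.2259, 0.1006]
tool_rot: [-0.699, 0.715, 0.0, -0.0]
ft_force: [0.5, -0.2, -2.5]
grip_width: 0.0116
time: 11.75
position: [0.5456, -0.2259, 0.1008]
tool_rot: [-0.699, 0.715, 0.0, -0.0]
ft_force: [0.2, 0.6, -2.8]
grip_width: 0.0115
```

```bash
python3 -m jog '[{"grip":255,"travel":[0,0,-0.2],"twist":0},{"grip":255,"travel":[0,0,-0.2],"twist":0},{"grip":255,"travel":[0,0,-0.2],"twist":0},{"grip":255,"travel":[0,0,0],"twist":0}]' 50
python3 -m jog '[{"grip":255,"travel":[0,0,-0.2],"twist":0},{"grip":255,"travel":[0,0,-0.2],"twist":0},{"grip":255,"travel":[0,0,-0.2],"twist":0},{"grip":255,"travel":[0,0,-0.1],"twist":0},{"grip":255,"travel":[0,0,0],"twist":0}]' 50
```

```text
time: 12.15
position: [0.5456, -0.2259, 0.0945]
tool_rot: [-0.699, 0.715, 0.0, 0.0]
ft_force: [-0.3, -0.2, -3.2]
grip_width: 0.0121
time: 12.65
position: [0.5456, -0.2259, 0.0876]
tool_rot: [-0.699, 0.715, 0.0, -0.0]
ft_force: [-0.7, 0.0, -2.1]
grip_width: 0.0113
```

```bash
python3 -m jog '[{"grip":255,"travel":[0,0,-0.1],"twist":0},{"grip":255,"travel":[0,0,-0.1],"twist":0},{"grip":255,"travel":[0,0,-0.1],"twist":0},{"grip":255,"travel":[0,0,-0.1],"twist":0},{"grip":255,"travel":[0,0,0],"twist":0}]' 50
python3 -m jog '[{"grip":255,"travel":[0,0,-0.1],"twist":0},{"grip":255,"travel":[0,0,0],"twist":0}]' 50
python3 -m jog '[{"grip":255,"travel":[0,0,-0.1],"twist":0},{"grip":255,"travel":[0,0,0],"twist":0}]' 50
```

```text
time: 13.15
position: [0.5456, -0.2257, 0.0838]
tool_rot: [-0.699, 0.716, 0.0, 0.0]
ft_force: [-0.2, 1.6, -2.4]
grip_width: 0.0114
time: 13.35
position: [0.5457, -0.2258, 0.083]
tool_rot: [-0.699, 0.715, 0.0, 0.0]
ft_force: [-1.1, 1.9, 0.1]
grip_width: 0.0118
time: 13.55
position: [0.5457, -0.2259, 0.0821]
tool_rot: [-0.699, 0.715, -0.0, -0.0]
ft_force: [-2.0, 1.8, 2.0]
grip_width: 0.0116
```

```bash
python3 -m jog '[{"grip":255,"travel":[0,0,-0.1],"twist":0},{"grip":255,"travel":[0,0,0],"twist":0}]' 50
python3 -m jog '[{"grip":255,"travel":[0,0,-0.1],"twist":0},{"grip":255,"travel":[0,0,0],"twist":0}]' 50
```

```text
time: 13.75
position: [0.5457, -0.226, 0.0813]
tool_rot: [-0.699, 0.715, -0.0, -0.0]
ft_force: [-2.5, 1.5, 4.4]
grip_width: 0.0115
time: 13.95
position: [0.5457, -0.2261, 0.0805]
tool_rot: [-0.699, 0.715, -0.0, -0.0]
ft_force: [-2.1, 0.5, 6.4]
grip_width: 0.0115
```

```bash
python3 -m jog '[{"grip":255,"travel":[0,0,-0.05],"twist":0},{"grip":255,"travel":[0,0,0],"twist":0}]' 50
```

```text
time: 14.15
position: [0.5457, -0.2261, 0.0797]
tool_rot: [-0.699, 0.715, -0.0, -0.0]
ft_force: [-2.0, 0.5, 3.4]
grip_width: 0.0118
```

```bash
python3 -m jog '[{"grip":255,"travel":[0,0,-0.1],"twist":0},{"grip":255,"travel":[0,0,0],"twist":0}]' 50
python3 -m jog '[{"grip":255,"travel":[0,0,-0.1],"twist":0},{"grip":255,"travel":[0,0,0],"twist":0}]' 50
python3 -m jog '[{"grip":255,"travel":[0,0,-0.1],"twist":0},{"grip":255,"travel":[0,0,0],"twist":0}]' 50
```

```text
time: 14.35
position: [0.5456, -0.2259, 0.0777]
tool_rot: [-0.699, 0.716, 0.0, 0.0]
ft_force: [-1.1, -0.1, -2.4]
grip_width: 0.0113
time: 14.55
position: [0.5456, -0.2258, 0.0765]
tool_rot: [-0.699, 0.715, 0.0, -0.0]
ft_force: [0.3, 1.2, -5.0]
grip_width: 0.0115
time: 14.75
position: [0.5456, -0.2258, 0.0759]
tool_rot: [-0.699, 0.715, 0.0, 0.0]
ft_force: [-0.7, 0.6, -4.5]
grip_width: 0.0114
```

```bash
python3 -m jog '[{"grip":255,"travel":[0,0,-0.05],"twist":0},{"grip":255,"travel":[0,0,0],"twist":0}]' 50
python3 -m jog '[{"grip":255,"travel":[0,0,-0.05],"twist":0},{"grip":255,"travel":[0,0,0],"twist":0}]' 50
python3 -m jog '[{"grip":255,"travel":[0,0,-0.03],"twist":0},{"grip":255,"travel":[0,0,0],"twist":0}]' 50
```

```text
time: 14.95
position: [0.5456, -0.2258, 0.0758]
tool_rot: [-0.699, 0.715, 0.0, 0.0]
ft_force: [0.1, 0.9, -2.6]
grip_width: 0.0116
time: 15.15
position: [0.5456, -0.2258, 0.0755]
tool_rot: [-0.699, 0.715, 0.0, 0.0]
ft_force: [-1.5, 2.2, -1.1]
grip_width: 0.0115
time: 15.35
position: [0.5457, -0.2258, 0.0755]
tool_rot: [-0.699, 0.715, 0.0, 0.0]
ft_force: [-1.6, 1.7, 3.2]
grip_width: 0.0117
```

Both clips snapped: the force rose and fell again, then turned rigid at TCP z 0.0755, exactly 28 mm below the cheek contact. Letting go.

```bash
python3 -m jog '[{"grip":120,"travel":[0,0,0.03],"twist":0},{"grip":120,"travel":[0,0,0],"twist":0},{"grip":120,"travel":[0,0,0],"twist":0},{"grip":120,"travel":[0,0,0],"twist":0},{"grip":120,"travel":[0,0,0],"twist":0},{"grip":120,"travel":[0,0,0],"twist":0},{"grip":120,"travel":[0,0,0],"twist":0}]' 50
python3 -m jog '[{"grip":120,"travel":[0,0,2],"twist":0},{"grip":120,"travel":[0,0,4],"twist":0},{"grip":120,"travel":[0,0,4],"twist":0},{"grip":120,"travel":[0,0,4],"twist":0},{"grip":120,"travel":[-4,-1,2],"twist":0},{"grip":120,"travel":[-4,-1,2],"twist":0},{"grip":120,"travel":[-4,0,0],"twist":0},{"grip":120,"travel":[0,0,0],"twist":0}]'
python3 -m jog '[{"grip":120,"travel":[-2,-4,2],"twist":0},{"grip":120,"travel":[-2,-4,2],"twist":0},{"grip":120,"travel":[0,-4,2],"twist":0},{"grip":120,"travel":[0,-4,0],"twist":0},{"grip":120,"travel":[0,0,0],"twist":0}]'
python3 - <<'E'
from h import *
o=get_obs();print(o['position'],o['ft_force'],o['time'])
t=camera('top');s=camera('scene')
for c in('top','scene'):
  for n in('ref_plate','plate_handle','amber_bottle','beaker','petri_dish'):print(c,n,[(np.round(d['at'],4),d['p']) for d in search_frame(n,c)[:1]])
a=t[165:250,225:325][:,:,::-1];b=s[205:300,200:320][:,:,::-1]
cv2.imwrite('pics/z3.png',np.hstack([cv2.resize(a,(400,340),interpolation=2),cv2.resize(b,(400,340),interpolation=2)]))
E
```

```text
time: 16.05
position: [0.5457, -0.226, 0.0753]
tool_rot: [-0.699, 0.715, -0.0, 0.0]
ft_force: [0.2, -0.6, 0.5]
grip_width: 0.0455
time: 16.85
position: [0.421, -0.2444, 0.2556]
tool_rot: [-0.698, 0.716, 0.002, -0.001]
ft_force: [0.7, 1.2, 0.1]
grip_width: 0.0461
time: 17.35
position: [0.3862, -0.4119, 0.3161]
tool_rot: [-0.697, 0.717, -0.003, -0.001]
ft_force: [-0.2, 0.2, 0.2]
grip_width: 0.0462
[ 0.38621443 -0.41188148  0.31606525] [-0.18522917  0.16006479  0.18934953] 17.35
top ref_plate [(array([ 0.5416, -0.2288,  0.0457]), 0.82)]
top plate_handle [(array([ 0.5431, -0.2263,  0.0462]), 0.63)]
top amber_bottle []
top beaker []
top petri_dish [(array([ 0.6491, -0.4123,  0.012 ]), 0.6)]
scene ref_plate [(array([ 0.5375, -0.2183,  0.0494]), 0.83)]
scene plate_handle [(array([ 0.5365, -0.2233,  0.0455]), 0.88)]
scene amber_bottle [(array([ 0.5021, -0.478 ,  0.0634]), 0.77)]
scene beaker [(array([ 0.4129, -0.4813,  0.0388]), 0.69)]
scene petri_dish [(array([ 0.6474, -0.4112,  0.0097]), 0.7)]
```

View pics/z3.png

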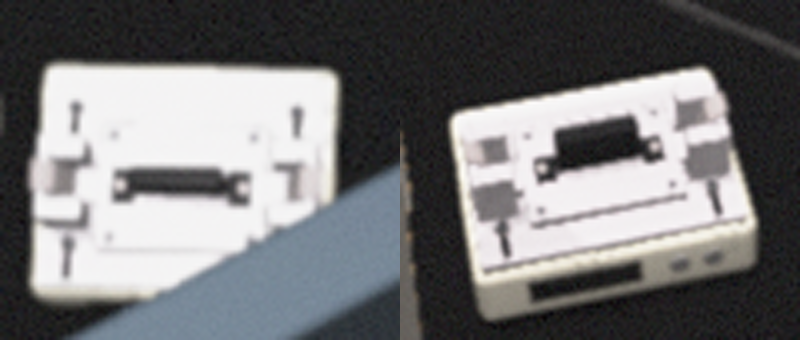

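The crops show the plate lying flat between the cheeks with its ears down in both slots, and the gripper is clear of it. The bystanders that were found have not moved.

```bash
python3 -c "
from rig import *;print(hand_in())"
```

```text
the job is handed in; nothing more can be done
None
```

The white reference plate is in the port bracket with both clips snapped over its ears. I let go and handed the job in at about 17.9 s; no verdict is reported.

- **Finding the slots:** I set the ears on the cheek tops 5 mm to one side of where the bracket looked to be. I then slid them +x at about 6–8 N until the support vanished at x ≈ 0.545 m.
- **Pressing home:** The readings at the end of each move never passed about 9 N of push. The clip resistance grew and fell away, and the plate then stopped rigidly 28 mm below the cheek tops, which is the slot depth.
- **Last checks:** After letting go, the wrist force read near zero. In the top and scene pictures the plate looks flat, with its ears down in the slots. The bottle, beaker and dish were found within about 3 mm of where they started.
- **What disagreed or was missed:** The clip peak read about 9 N, just under the stated 10–18 N, probably because I read the force only at the end of each step. In the last top picture the network missed the bottle and the beaker. The scene camera puts the plate about 8 mm nearer in x than the arm's own reading; it was 20 mm off in the same direction for the head, so I trusted the arm.

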